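Fold out the bench hook and hang the standing tape roll on it

TASK

Swing the folding steel hook on the wooden stand fully out, so that it sticks straight out from its board. Then take the roll of masking tape that stands on edge in the wooden cradle and hang it on the hook, the bar through its hole, and let go of it. Leave the roll that lies flat near the front edge of the bench where it is.

Things in the scene. Friction and masses are not known exactly. Their poses are not given: they have to be found in the camera images.
- hook (a joint): swing of the hook about its upright hinge pin, rad: 0 = folded flat along the board, 1.57 = fully out, square to the board, at its stop. Seen from above it swings out anticlockwise. Starts 0 to 0.3 out. The hinge is stiff (0.12 N m, about 1 N at the tip) and stays where it is left; no spring, no catch
- hook_hinge (a point): point on the hinge pin at mid-height of the hook's bar, 175 mm above the bench. Axes turn with the hook: y runs along the bar from hinge to tip, z is up, x is across the bar (towards the board while folded). The pin stands 26 mm in front of the board's face, near its right end seen from the robot
- hook_tip (a point): top of the hook's upturned end, 145 mm from the hinge pin, 202 mm above the bench. Hook: flat steel bar 8 mm thick, 14 mm high; upturned end 8 mm thick, 12 mm along the bar, rising 20 mm over the bar's top edge. Folded, this end is 25 mm past the board's left edge, free to pinch from above by its thickness or push from behind. Axes as hook_hinge
- hook_seat (a point): point on the top edge of the hook's bar, 75 mm from the hinge pin, 182 mm above the bench: the middle of the stretch where the roll hangs. Same axes as hook_hinge
- hook_stand: fixed plywood stand: upright board 135 mm wide (local y -85 to +50 mm), 16 mm thick, top 206 mm above the bench, on a foot 150 x 155 mm, 16 mm thick. Origin on the bench under the board's middle plane; x points from its front to its back (the hook swings out to -x), y left, z up. Hinge pin at local x -34, y -70 mm
- cradle: fixed wooden cradle, foot 60 x 130 mm, side cheeks up to 46 mm above the bench. Origin on the bench under its centre; its x is the axis direction of the roll standing in it, its y runs along the roll's plane
- roll_center (a point): centre of the wanted blue tape roll: 108 mm outside diameter, hole 70 mm, 24 mm wide, 0.12 kg. Its z is the roll's axis, level; in the cradle the centre is 73 mm and the top of the rim 127 mm above the bench. Pinch it from above across its 24 mm width at the top of the rim (wall 18 mm deep), or beside the top to keep fingers off the bar. Hung, the centre is about 35 mm below the bar's top edge
- flat_roll: another, smaller blue roll of tape, 94 mm diameter and 24 mm high, lying flat on the bench near its front edge; origin at the centre of its underside. Not to be used or moved

How it is judged (in metres and radians):
On the way:
1. the hook is swung out, at least 1.4 rad, while the roll still stands in its cradle (value of joint hook above 1.4 rad and distance between roll_center and cradle below 0.09 m), for 0.2 s.
At the end, for the whole second after the job is handed in: The hook stands at least 1.35 rad out; the roll, let go, hangs on its bar: roll centre 35 to 133 mm along the bar from the hinge, within 30 mm of the bar sideways and 18 to 44 mm below the bar's top edge, its weight on the hook, at rest or swinging only gently (under 0.3 m/s) (value of joint hook above 1.35 rad and y of roll_center in the frame of hook_hinge between 0.035 and 0.133 m and x of roll_center in the frame of hook_seat between -0.03 and 0.03 m and z of roll_center in the frame of hook_seat between -0.044 and -0.018 m and contact force between roll and hook_stand above 0.2 N and linear speed of roll below 0.3 m/s); the robot touches nothing.
It fails at once if the flat roll is pushed more than 30 mm (distance of flat_roll from where it was at the start of the episode above 0.03 m).
It also fails if it takes over 56 s, if anything falls off the work surface, if the arm or the gripper's body presses on something with over 40 N, if the wrist force passes 120 N, or if a joint passes its speed limit or range.

ROBOT

A 6-joint arm with a two-finger parallel gripper is mounted at the origin on a cart in front of the work surface, level with it; the furniture and walls round the work are solid. World frame = base frame: x ahead of the robot, y to its left, z up, the work surface at z = 0. Lengths are in mm, angles in rad, forces in N, time in s.
With the tool pointing down it reaches from about 325 to 900 mm from the base axis. Payload 3.5 kg.
Tool frame: the origin (TCP) lies at the very end of the fingers, on their centre line; the grasp point (between the pads) lies 19 mm behind it; z points along the fingers, y is the line along which they close (so a half turn about z gives the same grasp; the last joint's range is limited). The gripper opens to 85 mm and grips with 20 to 120 N. Pads are 22 mm wide; open, the fingers measure 114 mm over their backs; the gripper's body (76 mm by 85 mm) begins 54 mm behind the grasp point. The pads swing forward as they close: fully open they stand 13 mm farther back than shut.
Start: joints at [-1.373, 0.276, -0.026, 1.268, 0, 1.467], TCP at [185.166, -596.938, 194.313] pointing down, gripper open.
Joint ranges: [-3.12, 3.12], [-0.85, 1.88], [-1.08, 1.24], [-1.95, 2.15], [-1.57, 1.53], [-3.14, 3.14]. Speed limits (rad/s): [2.57, 2.57, 3.14, 3.14, 3.14, 3.14].

INTERFACE

Orientations are given as a 3x3 rotation matrix whose columns are the frame's x, y, z axes.
In Python, from station import arm, cams gives the robot as it stands. The module is installed in compiled form; this text tells all that it offers.
- The arm moves only by the tool move_arm, never from a script. Its argument "motion" is text: rows parted by semicolons, each of 7 numbers parted by spaces: the opening, from 0 (shut) to 1 (fully open), then the shift along the tool's x, y, z in units of 50 mm (1.0 is 50 mm), then the turn, a rotation vector about the tool's x, y, z in units of 5 degrees (1.0 is 5 degrees). In form: grip dx dy dz wx wy wz; .... A call has 1 to 5 rows; each row is the pose to reach, as a shift and turn from the pose commanded when the call began, along the tool's axes at that moment; what a row does not reach only later rows make up. A row lasts 1/10 s, in which the tool goes at most 50 mm and 8.59 degrees, less where a joint would pass 70% of its speed; a pose out of reach is approached as far as the arm can. A call with a gripper value outside its range is refused whole. The fingers move at their own pace and stop on an object; "grip_force" is the grip in N (left out, the last holds). Time passes only in rows, so rows that repeat a pose let the fingers close. It gives the time, the measured TCP pose, the force, the opening and the grip force at its end, in the units of the state.
- arm.observe(): the state, without advancing time (a new reading comes with each control period).
- cams.grab_frame(name): name is "scene" or "side" or "wrist"; returns a dict with "pixels" (384x512x3 uint8, red, green, blue), "fx", "fy", "cx", "cy" (pixels), "origin" and "orientation" of the camera in the world. Camera axes: x right, y down, z forward; pixel columns grow to the right and rows downward; lengths in mm; the calibration is good to about 2 mm. A picture is of the moment at which its call begins. There is no depth.
- arm.finish_job(): hands the job in; it is judged then, once.
The state is a dict: "time": time; "joint_pos": joint angles; "dq": joint speeds; "tau": joint torques, N m; "eef_pos": TCP position; "eef_rot": TCP orientation; "contact_force": force on the tool from outside, world axes, zero at the start; "moment": the same for the moment, N m; "width": finger opening in mm; "grip_force": force on a finger pad.
Only numpy, scipy, OpenCV 4.12 (cv2) and the standard library are available. Lean on these libraries where they do the work, as an engineer would, in place of code of your own. Each camera call takes 0.05 s, during which the arm holds its last target. There are 200 camera calls.

## Working session

There is one attempt and no reset: what is moved stays moved. The work goes in short steps, Python scripts to look and compute and a tool call to move; the robot and the scene stay as the last step left them, time stands still between calls to the robot, and variables do not carry over. Pictures are saved under pics/ and viewed, at most 10 in all, crops included, and the job is handed in when it is done.

Besides the shell and the picture viewer there is one more tool, called after ">>>" in YAML: its name, and indented under it one key for each argument. move_arm: Moves the arm, as the interface text tells. Its arguments: {"type":"object","properties":{"motion":{"type":"string"},"grip_force":{"type":"number"}},"required":["motion"]}

```bash
mkdir -p pics; cat > h.py <<'E'
import numpy as np, cv2
from station import arm, cams
def grab(n,fn=None):
    f=cams.grab_frame(n)
    if fn: cv2.imwrite('pics/'+fn,cv2.cvtColor(f['pixels'],cv2.COLOR_RGB2BGR))
    return f
def ray(f,u,v):
    d=np.array([(u-f['cx'])/f['fx'],(v-f['cy'])/f['fy'],1.]);return np.array(f['origin'],float),np.array(f['orientation'])@d
def onz(f,u,v,z):
    o,d=ray(f,u,v);return o+d*(z-o[2])/d[2]
def proj(f,p):
    c=np.array(f['orientation']).T@(np.array(p,float)-f['origin']);return np.round([f['fx']*c[0]/c[2]+f['cx'],f['fy']*c[1]/c[2]+f['cy']],1)
def tri(f,a,g,b):
    o,d=ray(f,*a);p,e=ray(g,*b);d=d/np.linalg.norm(d);e=e/np.linalg.norm(e)
    s=np.linalg.lstsq(np.c_[d,-e],p-o,rcond=None)[0];x,y=o+s[0]*d,p+s[1]*e
    return (x+y)/2,np.linalg.norm(x-y)
def rel(p):
    "world target TCP -> shift in tool axes units"
    s=arm.observe();return np.round(np.array(s['eef_rot']).T@(np.array(p)-s['eef_pos'])/50,2)
E
python3 - <<'E'
from h import *
import pickle
F={}
for n in ['scene','side']:
    F[n]=grab(n,n+'0.png');f=F[n];print(n,f['fx'],f['cx'],f['cy'],np.round(f['origin']),np.round(f['orientation'],2).tolist())
pickle.dump(F,open('F.pkl','wb'))
s=arm.observe();print(s['time'],np.round(s['eef_rot'],3),s['width'])
E
```

```text
scene 474.9060339823472 252.61671506188043 195.56328705284844 [680. 852. 943.] [[-0.99, 0.12, -0.11], [0.16, 0.66, -0.73], [-0.01, -0.74, -0.68]]
side 419.60988491552547 258.998221304755 194.75124819637682 [ 272. -758.  597.] [[0.94, -0.15, 0.31], [-0.35, -0.46, 0.82], [0.02, -0.88, -0.48]]
0.1 [[ 0.955  0.296 -0.   ]
 [ 0.296 -0.955  0.002]
 [ 0.    -0.002 -1.   ]] 85.41726536633774
```

View pics/scene0.png

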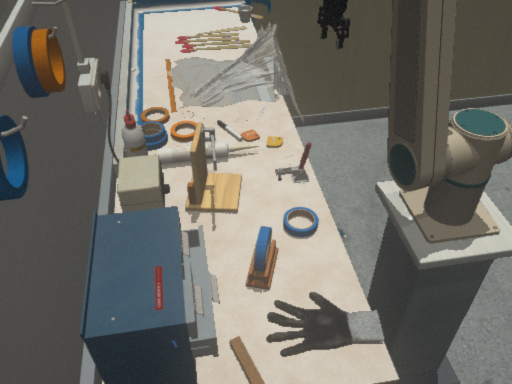

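View pics/side0.png

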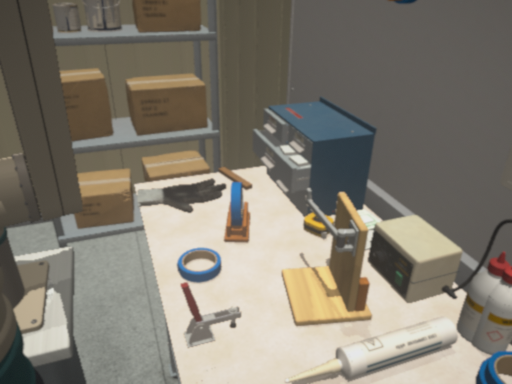

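Scene: the board is at about (200,160), the cradle roll at (263,250) and the flat roll at (300,222). Side: the roll is at (237,205), the board at (348,255), and the hook runs from about (310,195) to (345,240). I'll zoom in on both.

```bash
python3 - <<'E'
from h import *
a=cv2.imread('pics/scene0.png')[115:295,165:325];b=cv2.imread('pics/side0.png')[165:330,225:385]
a=cv2.resize(a,None,fx=2.5*1.33,fy=2.5*1.33,interpolation=cv2.INTER_CUBIC)[:600,:400]
cv2.imwrite('pics/z1.png',cv2.resize(cv2.imread('pics/scene0.png')[115:295,170:310],(466,600),interpolation=cv2.INTER_CUBIC))
cv2.imwrite('pics/z2.png',cv2.resize(b,(582,600),interpolation=cv2.INTER_CUBIC))
for n,r in (('scene',(170,210,340,300)),('side',(160,170,260,290))):
    p=cv2.imread(f'pics/{n}0.png');hsv=cv2.cvtColor(p,cv2.COLOR_BGR2HSV)
    m=cv2.inRange(hsv,(98,120,60),(120,255,255))
    c,_,s,ce=cv2.connectedComponentsWithStats(m)[0:4]
    for i in range(1,c):
        if s[i][4]>60: print(n,s[i],ce[i].round(1))
E
```

```text
scene [137  13   7 112 304] [140.1  72.6]
scene [ 12  26  25  59 826] [22.  53.6]
scene [   0  133   28   63 1143] [ 13.8 164.4]
scene [284 209  34  22 108] [301.5 221.7]
scene [257 227  13  25 209] [262.6 238.6]
side [232 182   9  29 237] [235.8 195.7]
side [178 252  42  23 169] [198.6 267. ]
side [478 351  34  33 443] [490.1 369.6]
```

View pics/z1.png

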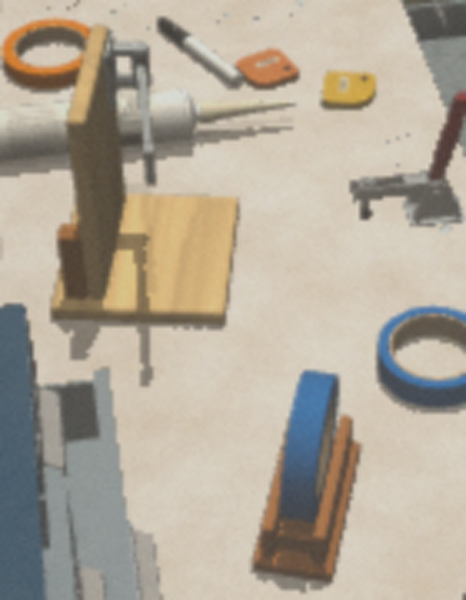

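View pics/z2.png

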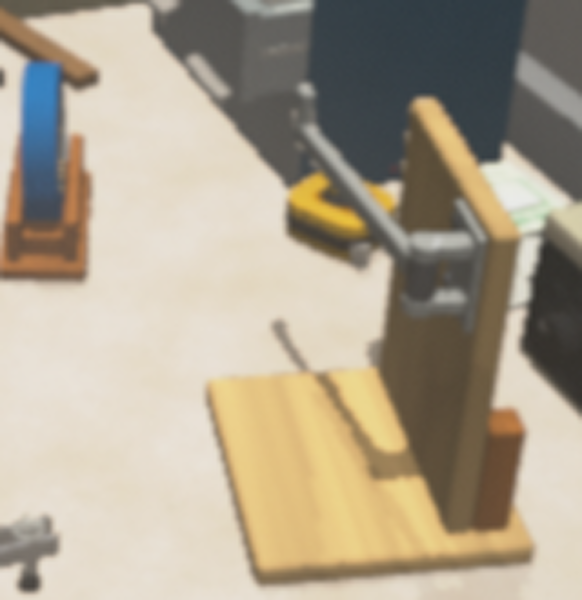

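The hook stands nearly folded. Scene zoom: its tip is near z1 (151,178) and the hinge at (143,45). Side zoom: tip top at z2 (305,88) and hinge top at (428,235). Next I cast the corners onto known heights.

```bash
python3 - <<'E'
from h import *
import pickle
F=pickle.load(open('F.pkl','rb'));S,D=F['scene'],F['side']
A=lambda x,y:(170+x/3.329,115+y/3.333); B=lambda x,y:(225+x/3.6375,165+y/3.636)
P=lambda n,p:print(n,p.round(0))
c=[onz(S,*A(255,569),0),onz(S,*A(330,580),0),onz(D,*B(2,276),0),onz(D,*B(85,276),0)]
for p in c:P('cr',p)
cr=np.mean(c,0);P('cradle',cr)
v=(c[0]+c[1]-c[2]-c[3])/2;P('ydir',v);print(np.linalg.norm(v),np.degrees(np.arctan2(v[1],v[0])))
# roll top mid
print('rolltop',tri(S,(A(318,380)),D,B(43,68)))
for n,f,q,z in [('st hi-y lo-x',S,A(222,323),0),('st hi-y hi-x',S,A(52,318),0),('st lo-y lo-x',D,B(260,580),0),('st lo-y hi-x',D,B(530,558),0),('st top hi-y lo-x',D,B(208,386),16),('st top lo-y lo-x S',S,A(239,197),16),('board top loy front',D,B(492,240),206),('board loy back',D,B(519,238),206),('board hiy front',D,B(410,103),206),('board hiy backS',S,A(68,123),206),('board hiy frontS',S,A(85,124),206),('board loy frontS',S,A(106,28),206)]:P(n,onz(f,*q,z))
P('tip side',onz(D,*B(305,88),202));P('tip scene',onz(S,*A(151,155),202));P('barend scene bottom',onz(S,*A(151,181),168))
P('pin side z~190?',onz(D,*B(430,245),190))
P('flat',onz(S,301.5,221.7,24))
s=arm.observe()
E
```

```text
cr [590. 152.   0.]
cr [538. 171.   0.]
cr [499.  58.   0.]
cr [552.  40.   0.]
cradle [545. 105.   0.]
ydir [ 39. 112.   0.]
118.51621766518643 70.99038130897699
rolltop (array([536.95476637,  95.73287058, 132.69841103]), np.float64(7.216299635247098))
st hi-y lo-x [ 578. -107.    0.]
st hi-y hi-x [ 720. -139.    0.]
st lo-y lo-x [ 549. -247.    0.]
st lo-y hi-x [ 691. -280.    0.]
st top hi-y lo-x [ 576. -111.   16.]
st top lo-y lo-x S [ 541. -250.   16.]
board top loy front [ 642. -269.  206.]
board loy back [ 655. -272.  206.]
board hiy front [ 672. -140.  206.]
board hiy backS [ 686. -136.  206.]
board hiy frontS [ 673. -132.  206.]
board loy frontS [ 646. -260.  206.]
tip side [ 630. -100.  202.]
tip scene [627. -90. 202.]
barend scene bottom [ 628. -101.  168.]
pin side z~190? [ 627. -243.  190.]
flat [413. -14.  24.]
```

>>> move_arm:
  motion: "0 0 0 -1 0 0 0;0 0 0 -2 0 0 0;0 2.6 -1.4 -2 0 0 0;0 2.6 -1.4 -2 0 0 0;0 2.6 -1.4 -2 0 0 0"
  grip_force: 40

```text
time: 0.6
eef_pos: [289.4, -490.5, 294.4]
eef_rot: [[0.955, 0.295, 0.0], [0.295, -0.955, -0.0], [0.0, 0.0, -1.0]]
contact_force: [-0.5, -0.6, -0.1]
width: 12.4
grip_force: 0.0
```

>>> move_arm:
  motion: "0 4.4 -2.35 0 0 0 0;0 4.4 -2.35 0 0 0 0;0 4.4 -2.35 0 0 0 0;0 4.4 -2.35 0 0 0 0;0 4.4 -2.35 0 0 0 0"

```text
time: 1.1
eef_pos: [464.8, -312.2, 293.9]
eef_rot: [[0.955, 0.296, -0.001], [0.296, -0.955, 0.0], [-0.0, -0.001, -1.0]]
contact_force: [0.7, -0.4, -0.8]
width: -0.2
grip_force: 0.0
```

>>> move_arm:
  motion: "0 4.4 -2.35 0 0 0 0;0 4.4 -2.35 0 0 0 0;0 4.4 -2.35 0 0 0 0;0 4.4 -2.35 0 0 0 0;0 4.4 -2.35 0 0 0 0"

```text
time: 1.6
eef_pos: [640.2, -134.9, 293.7]
eef_rot: [[0.955, 0.297, -0.001], [0.297, -0.955, 0.0], [-0.001, -0.0, -1.0]]
contact_force: [0.4, -1.0, 1.0]
width: -0.4
grip_force: 0.0
```

```bash
python3 -c "
from h import *
print(rel([672,-100,220]),np.round(arm.observe()['joint_pos'],2))"
```

```text
[ 0.82 -0.48  1.47] [-0.31  0.3   0.21  1.48 -0.    2.53]
```

>>> move_arm:
  motion: "0 0.82 -0.48 0 0 0 0;0 0.82 -0.48 0.8 0 0 0;0 0.82 -0.48 1.6 0 0 0;0 0.82 -0.48 2.4 0 0 0;0 0.82 -0.48 2.4 0 0 0"

```text
time: 2.1
eef_pos: [665.4, -99.9, 166.1]
eef_rot: [[0.955, 0.297, -0.015], [0.297, -0.955, 0.004], [-0.013, -0.008, -1.0]]
contact_force: [-0.8, 0.3, -0.6]
width: -0.1
grip_force: 0.0
```

```bash
python3 - <<'E'
from h import *
# waypoints in tool units relative to now
import numpy as np
for ph,r,off in [(86,138,19),(100,133,17),(115,130,17),(130,128,18),(145,126,19),(158,125,20),(165,125,20)]:
    a=np.radians(ph);p=np.array([620,-247])+r*np.array([np.cos(a),np.sin(a)])+off*np.array([np.sin(a),-np.cos(a)])
    print(ph,p.round(),rel([*p,174]))
E
```

```text
86 [ 649. -111.] [-0.39  0.1  -0.15]
100 [ 614. -113.] [-1.07 -0.06 -0.14]
115 [ 580. -122.] [-1.75 -0.08 -0.13]
130 [ 552. -137.] [-2.4   0.04 -0.13]
145 [ 528. -159.] [-2.98  0.31 -0.12]
158 [ 512. -182.] [-3.42  0.65 -0.12]
165 [ 504. -195.] [-3.64  0.87 -0.12]
```

>>> move_arm:
  motion: "0 -0.5 0.05 0 0 0 0;0 -0.85 0 0 0 0 0;0 -1.2 -0.05 0 0 0 0;0 -1.55 -0.08 0 0 0 0;0 -1.85 -0.08 0 0 0 0"

```text
time: 2.6
eef_pos: [581.9, -125.9, 176.6]
eef_rot: [[0.955, 0.296, 0.003], [0.296, -0.955, -0.001], [0.002, 0.002, -1.0]]
contact_force: [0.6, 0.7, 0.6]
width: -0.2
grip_force: 0.0
```

```bash
python3 - <<'E'
from h import *
f=grab('scene');p=cv2.cvtColor(f['pixels'],cv2.COLOR_RGB2BGR)
cv2.imwrite('pics/p1.png',cv2.resize(p[90:270,160:360],(667,600),interpolation=cv2.INTER_CUBIC))
for ph,r,off in [(115,130,17),(130,128,18),(145,126,19),(158,125,20),(165,125,20)]:
    a=np.radians(ph);p=np.array([620,-247])+r*np.array([np.cos(a),np.sin(a)])+off*np.array([np.sin(a),-np.cos(a)])
    print(ph,p.round(),rel([*p,174]))
E
```

```text
115 [ 580. -122.] [ 0.04 -0.08  0.05]
130 [ 552. -137.] [-0.6   0.05  0.05]
145 [ 528. -159.] [-1.19  0.32  0.05]
158 [ 512. -182.] [-1.63  0.66  0.05]
165 [ 504. -195.] [-1.84  0.88  0.05]
```

View pics/p1.png

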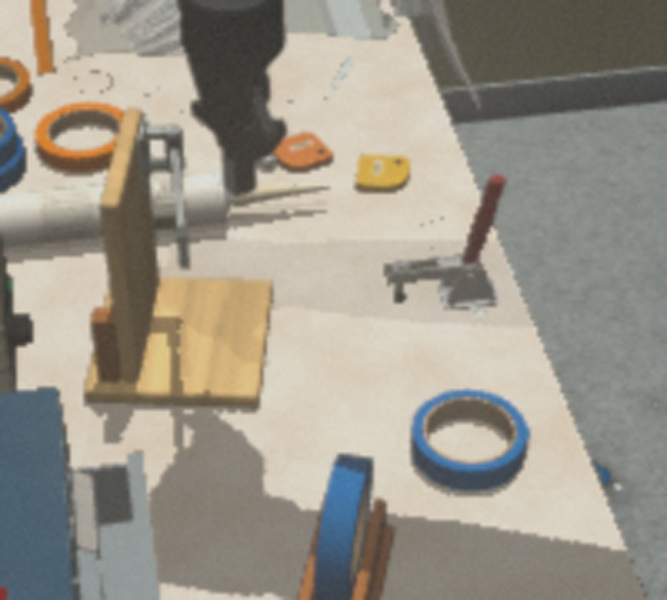

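The hook hasn't moved: its tip is still at crop (183,265). The finger is at (240,190), to its right. I'll check this against projections.

```bash
python3 - <<'E'
from h import *
import pickle
F=pickle.load(open('F.pkl','rb'));S,D=F['scene'],F['side']
K=lambda p:((p-[160,90])*3.335).round()
for q in [arm.observe()['eef_pos'],[629,-99,202],[620,-247,182],[545,105,127],[657,-202,206]]: print(np.round(q),'crop',K(proj(S,q)),'side',proj(D,q))
print(S['cx'],S['cy'],S['fx'],S['fy'],arm.observe()['joint_pos'])
f=grab('side','s1.png')
g=grab('scene');print(g['origin']-S['origin'],np.abs(g['orientation']-S['orientation']).max())
E
```

```text
[ 580. -126.  176.] crop [242. 229.] side [290.4 210.7]
[629 -99 202] crop [181. 231.] side [308.1 189. ]
[ 620 -247  182] crop [174. 141.] side [340.4 238.1]
[545 105 127] crop [338. 480.] side [237.4 183.8]
[ 657 -202  206] crop [132. 153.] side [347.2 210. ]
252.61671506188043 195.56328705284844 474.9060339823472 474.9060339823472 [-3.22851834e-01  2.30093464e-01 -1.24731787e-01  1.21584803e+00
 -1.03872232e-03  2.51893083e+00]
[0. 0. 0.] 0.0
```

View pics/s1.png

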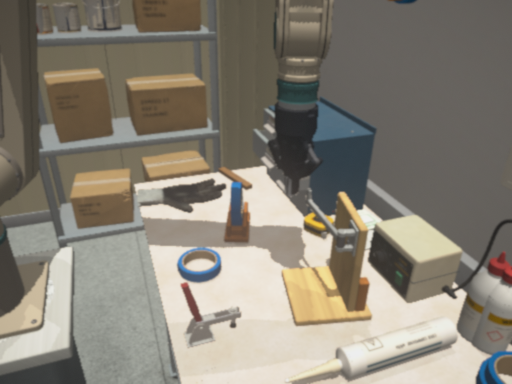

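```bash
python3 - <<'E'
from h import *
f=grab('scene');g=grab('side')
import pickle
F=pickle.load(open('F.pkl','rb'))
print(tri(f,(160+242/3.335,90+192/3.335),g,(295,191)))
out=[]
for n,im in (('scene',f),('side',g)):
    d=np.abs(im['pixels'].astype(int)-F[n]['pixels']).max(2)
    x,y=proj(im,arm.observe()['eef_pos']).astype(int)
    a=cv2.cvtColor(im['pixels'][y-60:y+25,x-45:x+40],cv2.COLOR_RGB2BGR)
    out.append(cv2.resize(a,(390,390),interpolation=cv2.INTER_CUBIC));print(n,x,y)
cv2.imwrite('pics/fing.png',np.hstack(out))
s=arm.observe();print(s['eef_pos'],s['contact_force'],s['width'])
E
```

```text
(array([ 582.90713092, -123.4803956 ,  216.51660159]), np.float64(9.489661906841956))
scene 231 159
side 291 210
[ 582.77412233 -125.51379344  175.14632163] [ 0.28226571  0.73514263 -0.32158374] 0.1040922349898486
```

View pics/fing.png

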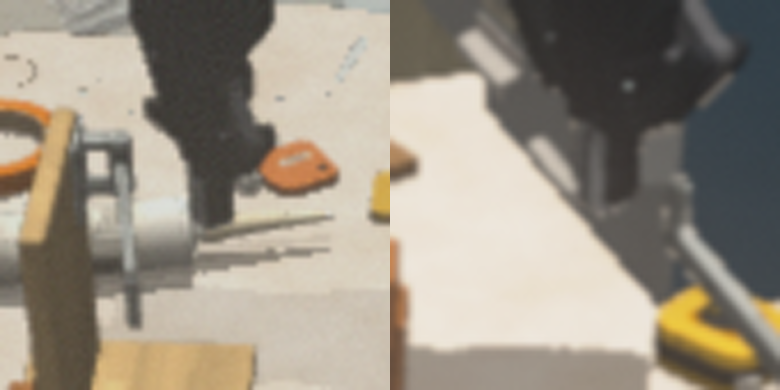

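The reported TCP doesn't match the pictures. Both cameras put the shut fingertips about 35–40 mm above the stated z, and the fingers passed over the hook without touching it. I'll measure this offset carefully before going on.

```bash
python3 - <<'E'
from h import *
f=grab('scene');g=grab('side')
p=np.array(arm.observe()['eef_pos'])
for a,b in [((232,147.5),(294.5,193.5)),((232,149),(294.5,195))]:
    q,e=tri(f,a,g,b);print(q.round(1),e.round(1),(q-p).round(1))
for dz in (25,30,35,40,45): print(dz,proj(f,p+[0,0,dz]),proj(g,p+[0,0,dz]))
w=grab('wrist');print(np.round(w['origin'],0),np.round(np.array(arm.observe()['eef_rot']).T@(w['origin']-p),0),np.round(w['orientation'],2).tolist())
E
```

```text
[ 582.3 -127.   213.5] 6.0 [-0.3 -1.7 38.9]
[ 582.8 -126.   209.6] 6.4 [ 0.2 -0.7 35. ]
25 [231.1 151.9] [292.3 199.8]
30 [231.  150.3] [292.5 197.5]
35 [230.9 148.8] [292.6 195.2]
40 [230.8 147.2] [292.8 192.9]
45 [230.7 145.6] [292.9 190.6]
[ 651. -105.  353.] [  71.    0. -179.] [[0.3, -0.92, -0.27], [-0.96, -0.28, -0.08], [0.0, 0.28, -0.96]]
```

>>> move_arm:
  motion: "0 0.9 0 -0.3 0 0 0;0 1.81 0.04 -0.3 0 0 0;0 1.81 0.04 -0.3 0 0 0;0 1.81 0.04 0.4 0 0 0;0 1.81 0.04 0.72 0 0 0"

```text
time: 3.5
eef_pos: [668.0, -99.7, 135.5]
eef_rot: [[0.955, 0.297, -0.003], [0.297, -0.955, 0.001], [-0.003, -0.002, -1.0]]
contact_force: [-0.9, -0.2, -0.9]
width: 0.2
grip_force: 0.0
```

>>> move_arm:
  motion: "0 -0.15 0 0 0 0 0;0 -0.4 0 0 0 0 0;0 -0.6 0 0 0 0 0;0 -0.8 0 0 0 0 0;0 -0.8 0 0 0 0 0"

```text
time: 4.0
eef_pos: [629.6, -113.0, 139.9]
eef_rot: [[0.955, 0.295, 0.001], [0.295, -0.955, -0.001], [0.001, 0.001, -1.0]]
contact_force: [0.5, 0.3, -0.1]
width: -0.1
grip_force: 0.0
```

```bash
python3 - <<'E'
from h import *
f=grab('scene');p=cv2.cvtColor(f['pixels'],cv2.COLOR_RGB2BGR)
cv2.imwrite('pics/p2.png',cv2.resize(p[90:270,160:360],(667,600),interpolation=cv2.INTER_CUBIC))
print(arm.observe()['contact_force'],arm.observe()['eef_pos'])
for ph,r,off in [(100,133,17),(115,130,17),(130,128,18),(145,126,19),(158,125,20),(165,125,20)]:
    a=np.radians(ph);p=np.array([620,-247])+r*np.array([np.cos(a),np.sin(a)])+off*np.array([np.sin(a),-np.cos(a)])
    print(ph,p.round(),rel([*p,138]))
E
```

```text
[ 0.00185971  0.25190231 -0.43030569] [ 630.17904564 -112.83882859  139.64950247]
100 [ 614. -113.] [-0.32 -0.09  0.03]
115 [ 580. -122.] [-1.   -0.12  0.03]
130 [ 552. -137.] [-1.65  0.    0.03]
145 [ 528. -159.] [-2.23  0.28  0.03]
158 [ 512. -182.] [-2.67  0.61  0.03]
165 [ 504. -195.] [-2.89  0.83  0.03]
```

View pics/p2.png

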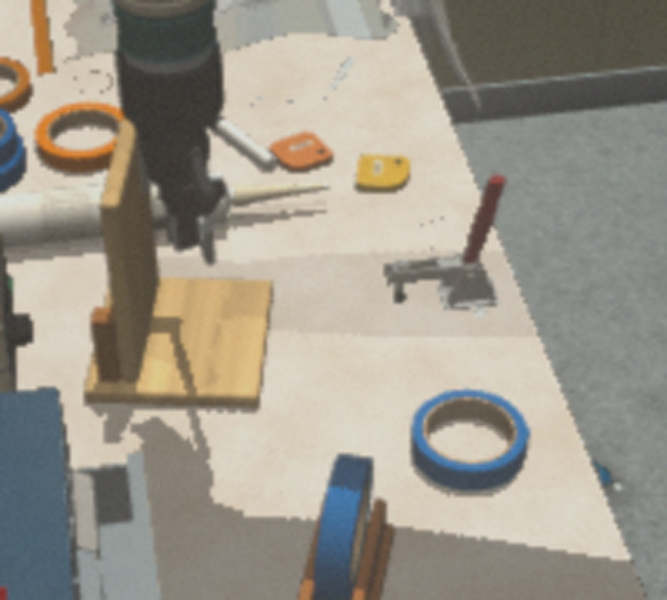

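The hook is moving now, with its tip at crop (210,260) and the finger behind it. Continuing the arc.

>>> move_arm:
  motion: "0 -0.32 -0.09 0 0 0 0;0 -0.66 -0.11 0 0 0 0;0 -1.0 -0.12 0 0 0 0;0 -1.33 -0.08 0 0 0 0;0 -1.65 0 0 0 0 0"

```text
time: 4.55
eef_pos: [551.6, -137.1, 138.9]
eef_rot: [[0.955, 0.297, 0.002], [0.297, -0.955, -0.0], [0.001, 0.001, -1.0]]
contact_force: [0.3, 0.2, 0.4]
width: -0.2
grip_force: 0.6
```

>>> move_arm:
  motion: "0 -0.3 0.12 0 0 0 0;0 -0.58 0.28 0 0 0 0;0 -0.82 0.45 0 0 0 0;0 -1.02 0.61 0 0 0 0;0 -1.02 0.61 0 0 0 0"

```text
time: 5.05
eef_pos: [511.0, -182.6, 138.3]
eef_rot: [[0.956, 0.294, -0.001], [0.294, -0.956, -0.001], [-0.001, 0.0, -1.0]]
contact_force: [0.4, -0.2, -0.2]
width: -0.1
grip_force: 0.1
```

>>> move_arm:
  motion: "0 -0.1 0.1 0 0 0 0;0 -0.17 0.18 0 0 0 0;0 -0.2 0.24 0 0 0 0;0 -0.2 0.24 0 0 0 0;0 -0.2 0.24 0 0 0 0"

```text
time: 5.55
eef_pos: [505.9, -195.6, 138.3]
eef_rot: [[0.955, 0.296, -0.001], [0.296, -0.955, -0.001], [-0.001, 0.0, -1.0]]
contact_force: [0.2, -0.6, 0.9]
width: -0.0
grip_force: 0.7
```

```bash
python3 - <<'E'
from h import *
import pickle
f=grab('side');g=grab('scene');F=pickle.load(open('F.pkl','rb'))
pickle.dump({'scene':g,'side':f},open('F1.pkl','wb'))
print(arm.observe()['contact_force'],arm.observe()['eef_pos'])
a=cv2.cvtColor(f['pixels'],cv2.COLOR_RGB2BGR)[160:290,220:390];b=cv2.cvtColor(g['pixels'],cv2.COLOR_RGB2BGR)[100:230,170:340]
cv2.imwrite('pics/p3.png',np.vstack([cv2.resize(i,None,fx=2.3,fy=2.3,interpolation=cv2.INTER_CUBIC) for i in (a,b)]))
E
```

```text
[0.1208802  0.37096125 1.62037524] [ 505.95315652 -195.45697684  138.2648211 ]
```

View pics/p3.png

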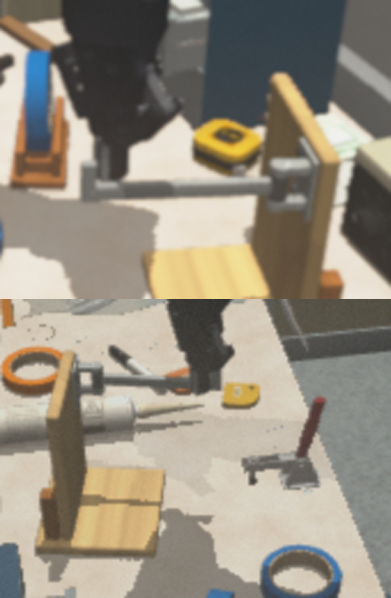

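The hook is nearly fully out, with its tip top at side pixel ~(259,231). I'll push toward the stop while watching the force, then measure.

>>> move_arm:
  motion: "0 0 0.04 0 0 0 0;0 0 0.08 0 0 0 0;0 0 0.12 0 0 0 0;0 0 0.16 0 0 0 0;0 0 0.16 0 0 0 0"

```text
time: 6.15
eef_pos: [508.3, -202.8, 138.2]
eef_rot: [[0.955, 0.296, -0.0], [0.296, -0.955, 0.001], [-0.0, -0.001, -1.0]]
contact_force: [-1.6, 2.8, 3.4]
width: 0.2
grip_force: 2.3
```

```bash
python3 - <<'E'
from h import *
import pickle
f=pickle.load(open('F1.pkl','rb'))['side'];g=pickle.load(open('F1.pkl','rb'))['scene']
t=onz(f,259.1,231.5,202);h=np.array([620,-247.]);d=t[:2]-h
print(t.round(),np.linalg.norm(d),np.degrees(np.arctan2(d[1],d[0]))-77.2)
print(arm.observe()['contact_force'])
E
```

```text
[ 483. -210.  202.] 141.84407267149882 87.6825284557904
[-1.60878869  2.78441876  3.38414926]
```

>>> move_arm:
  motion: "0 0 0.05 0 0 0 0;0 0 0.1 0 0 0 0;0 0 0.1 0 0 0 0"

```text
time: 6.45
eef_pos: [508.5, -203.4, 138.1]
eef_rot: [[0.955, 0.297, -0.002], [0.297, -0.955, 0.009], [0.001, -0.01, -1.0]]
contact_force: [-4.5, 11.8, 8.2]
width: 0.1
grip_force: 7.5
```

>>> move_arm:
  motion: "0 0 -0.25 0 0 0 0;0 0 -0.8 0 0 0 0;0 0 -0.8 -1 0 0 0;0 0 -0.8 -2 0 0 0;0 0 -0.8 -2 0 0 0"

```text
time: 6.95
eef_pos: [503.0, -171.8, 245.6]
eef_rot: [[0.955, 0.297, 0.013], [0.297, -0.955, -0.007], [0.011, 0.011, -1.0]]
contact_force: [0.7, -0.9, 0.2]
width: 0.2
grip_force: 0.0
```

```bash
python3 - <<'E'
from h import *
import pickle
F=pickle.load(open('F.pkl','rb'))
f=grab('side');g=grab('scene')
pickle.dump({'scene':g,'side':f},open('F2.pkl','wb'))
# hook edge: differences w.r.t. initial image in side; leftmost column region
for n,im,r in (('side',f,(215,250,245,350)),('scene',g,(120,150,190,270))):
    y0,y1,x0,x1=r
    d=np.abs(im['pixels'].astype(int)-F[n]['pixels']).max(2)[y0:y1,x0:x1]>25
    k,l,s,c=cv2.connectedComponentsWithStats(d.astype(np.uint8))
    for i in range(1,k):
        if s[i][4]>25:
            m=l==i; x=np.where(m.any(0))[0]
            print(n,s[i],[(int(j+x0),int(np.where(m[:,j])[0].min()+y0),int(np.where(m[:,j])[0].max()+y0)) for j in x[::6]])
# roll in cradle: blue mask, columns & rows
for n,c,(x0,y0,x1,y1) in (('scene',g,(245,215,285,290)),('side',f,(220,170,255,245))):
    hsv=cv2.cvtColor(c['pixels'],cv2.COLOR_RGB2HSV)[y0:y1,x0:x1]
    m=cv2.inRange(hsv,(98,100,30),(122,255,255))
    ys=np.where(m.any(1))[0]
    print(n,[(int(y+y0),int(np.where(m[y])[0].min()+x0),int(np.where(m[y])[0].max()+x0)) for y in ys[::4]])
print(arm.observe()['eef_pos'])
E
```

```text
side [   0    0   94   35 1143] [(245, 236, 249), (251, 235, 249), (257, 232, 249), (263, 236, 249), (269, 237, 249), (275, 238, 249), (281, 240, 247), (287, 240, 247), (293, 240, 247), (299, 240, 246), (305, 240, 246), (311, 240, 246), (317, 215, 245), (323, 215, 245), (329, 220, 245), (335, 227, 244)]
scene [ 21   7  56  21 353] [(211, 134, 147), (217, 132, 137), (223, 132, 137), (229, 133, 137), (235, 133, 136), (241, 133, 137), (247, 133, 138), (253, 133, 138), (259, 134, 137), (265, 127, 138)]
scene [(216, 284, 284), (220, 284, 284), (227, 261, 266), (231, 260, 269), (235, 259, 268), (239, 258, 267), (243, 257, 266), (247, 257, 265), (251, 256, 265), (255, 256, 264)]
side [(182, 233, 238), (186, 232, 241), (190, 231, 240), (194, 231, 240), (198, 231, 240), (202, 231, 239), (206, 232, 239), (210, 232, 239)]
[ 499.85807966 -170.47989071  240.03382922]
```

```bash
python3 - <<'E'
from h import *
import pickle
F=pickle.load(open('F2.pkl','rb'));S,D=F['scene'],F['side']
print('tip',tri(S,(265.5,127.5),D,(257.5,232.5)),onz(S,265.5,127.5,202),onz(D,257.5,232.5,202))
for q in [(217,132.2),(235,132.8),(253,133.2)]: print('barS',onz(S,*q,182).round(1))
for q in [(281,239.8),(311,239.8)]: print('barD',onz(D,*q,182).round(1))
yd=np.array([np.cos(np.radians(72)),np.sin(np.radians(72)),0])
for f,q in ((S,(265.3,226.5)),(D,(235.7,181.7))):
    o,d=ray(f,*q); h=d@yd; e=np.arctan2(-d[2],abs(h)); p=onz(f,*q,73+54*np.cos(e)); print('rollc',(p-np.sign(h)*54*np.sin(e)*yd).round(1),np.degrees(e))
# axis dir via strip centreline: near-side tangent point lower (z~73 widest toward camera)
for f,q,sg in ((S,(259.9,255),1),(D,(235.5,210),-1)): # blue bottom end: rim at cheek height
    print('low',onz(f,*q,60).round(1))
E
```

```text
tip (array([ 477.3568997 , -213.34057217,  203.11539503]), np.float64(3.0371291373014584)) [ 475.6526666  -214.25903889  202.        ] [ 479.49174628 -211.94331404  202.        ]
barS [ 607.  -245.1  182. ]
barS [ 558.1 -233.1  182. ]
barS [ 509.3 -222.1  182. ]
barD [ 520.5 -218.2  182. ]
barD [ 569.3 -234.9  182. ]
rollc [540.5 104.9 110.2] 46.408204947192964
rollc [540.3 104.4 121.1] 27.145954732482096
low [549.7 111.9  60. ]
low [536.5  95.2  60. ]
```

>>> move_arm:
  motion: "0.6 1.9 -4 -0.3 0 0 -1.6;0.6 1.9 -4 -0.3 0 0 -3.2;0.6 1.9 -4 -0.3 0 0 -4.8;0.6 1.9 -4 -0.3 0 0 -6.4;0.6 1.9 -4 -0.3 0 0 -8"

```text
time: 7.55
eef_pos: [529.1, 52.9, 251.5]
eef_rot: [[0.534, 0.846, -0.002], [0.846, -0.534, 0.001], [-0.0, -0.002, -1.0]]
contact_force: [-0.2, 0.4, 0.4]
width: 51.2
grip_force: 0.0
```

>>> move_arm:
  motion: "0.6 0 0 0 0 0 -1.6;0.6 0 0 0 0 0 -2.7;0.6 0 0 0 0 0 -2.7;0.6 0 0 0 0 0 -2.7"

```text
time: 7.95
eef_pos: [529.0, 49.5, 251.8]
eef_rot: [[0.332, 0.943, -0.002], [0.943, -0.332, -0.0], [-0.001, -0.002, -1.0]]
contact_force: [0.5, 0.8, -0.9]
width: 51.5
grip_force: 0.0
```

```bash
python3 - <<'E'
from h import *
s=arm.observe();R=np.array(s['eef_rot']);print(np.degrees(np.arctan2(R[1,0],R[0,0])),s['eef_pos'],s['width'],rel([540.4,104.7,72]))
E
```

```text
70.6043735252827 [529.01151189  49.48694917 251.82026127] 51.51946728648202 [ 1.12 -0.14  3.6 ]
```

>>> move_arm:
  motion: "0.6 0.8 -0.14 0 0 0 0;0.6 1.12 -0.14 0.6 0 0 0;0.6 1.12 -0.14 1.4 0 0 0;0.6 1.12 -0.14 2.2 0 0 0;0.6 1.12 -0.14 2.4 0 0 0"

```text
time: 8.45
eef_pos: [537.0, 104.3, 127.9]
eef_rot: [[0.332, 0.943, -0.01], [0.943, -0.332, -0.001], [-0.004, -0.009, -1.0]]
contact_force: [-1.0, -0.0, -0.6]
width: 51.1
grip_force: 0.0
```

>>> move_arm:
  motion: "0.6 0 0 0.3 0 0 0;0.6 0 0 0.6 0 0 0;0.6 0 0 0.9 0 0 0;0.6 0 0 1.2 0 0 0;0.6 0 0 1.2 0 0 0"

```text
time: 8.95
eef_pos: [540.3, 104.3, 72.3]
eef_rot: [[0.332, 0.943, -0.003], [0.943, -0.332, -0.0], [-0.001, -0.003, -1.0]]
contact_force: [0.1, -0.0, 0.1]
width: 51.2
grip_force: 0.0
```

```bash
python3 - <<'E'
from h import *
s=arm.observe();print(s['eef_pos'],s['contact_force'],rel([540.4,104.7,72]))
o=[]
for n in('scene','side'):
    f=grab(n);x,y=proj(f,[540,105,110]).astype(int)
    o.append(cv2.resize(cv2.cvtColor(f['pixels'][y-45:y+45,x-45:x+45],cv2.COLOR_RGB2BGR),(400,400),interpolation=cv2.INTER_CUBIC))
cv2.imwrite('pics/g.png',np.hstack(o))
E
```

```text
[540.2849429  104.27141485  72.2734838 ] [ 0.06986555 -0.0274112   0.09031434] [ 0.01 -0.    0.01]
```

>>> move_arm:
  motion: "0.3 0 0 0 0 0 0;0.1 0 0 0 0 0 0;0.1 0 0 0 0 0 0;0.1 0 0 0 0 0 0;0.1 0 0 0 0 0 0"
  grip_force: 40

```text
time: 9.55
eef_pos: [542.6, 104.8, 74.6]
eef_rot: [[0.33, 0.944, 0.002], [0.944, -0.33, -0.0], [0.001, 0.002, -1.0]]
contact_force: [-0.7, 0.1, 6.7]
width: 22.8
grip_force: 42.6
```

```bash
python3 - <<'E'
from h import *
s=arm.observe();print(s['eef_pos'],s['contact_force'],s['moment'],s['width'],s['grip_force'])
E
```

```text
[542.6293847  104.84568117  74.63836211] [-0.70191506  0.12534661  6.73598297] [-0.12949621  0.13994643  0.04154334] 22.750846369758605 42.63530214317143
```

>>> move_arm:
  motion: "0.1 0 0 -0.2 0 0 0;0.1 0 0 -0.5 0 0 0;0.1 0 0 -1 0 0 0;0.1 0 0 -1.7 0 0 0;0.1 0 0 -2.4 0 0 0"

```text
time: 10.05
eef_pos: [540.0, 104.8, 193.8]
eef_rot: [[0.33, 0.944, -0.003], [0.944, -0.33, 0.0], [-0.001, -0.003, -1.0]]
contact_force: [1.0, 0.3, -1.2]
width: 22.8
grip_force: 41.9
```

>>> move_arm:
  motion: "0.1 0 0 -0.6 0 0 0;0.1 0 0 -0.6 0 0 0;0.1 0 0 -0.6 0 0 0"

```text
time: 10.35
eef_pos: [541.5, 104.9, 223.8]
eef_rot: [[0.33, 0.944, 0.001], [0.944, -0.33, 0.0], [0.0, 0.001, -1.0]]
contact_force: [0.9, 0.5, -2.2]
width: 22.8
grip_force: 42.0
```

```bash
python3 - <<'E'
from h import *
s=arm.observe();p=np.array(s['eef_pos']);print(p,s['contact_force'],s['width'],s['grip_force'])
G={n:grab(n) for n in('scene','side')}
import pickle;pickle.dump(G,open('F3.pkl','wb'))
for n,c in G.items():
    x,y=proj(c,[p[0],p[1],p[2]]).astype(int);x0,y0=x-40,y-50
    hsv=cv2.cvtColor(c['pixels'],cv2.COLOR_RGB2HSV)[y0:y+60,x0:x+40]
    m=cv2.inRange(hsv,(98,100,30),(122,255,255));ys=np.where(m.any(1))[0]
    print(n,x,y,[(int(y+y0),int(np.where(m[y])[0].min()+x0),int(np.where(m[y])[0].max()+x0)) for y in ys[::4]],ys[[0,-1]]+y0)
E
```

```text
[541.47941789 104.90048302 223.7913191 ] [ 0.93838754  0.47276048 -2.19465059] 22.82093809318019 41.95243113208562
scene 262 203 [(180, 261, 267), (184, 262, 268), (190, 259, 267), (194, 259, 267), (198, 259, 265), (202, 262, 264), (208, 293, 301), (212, 287, 288), (216, 285, 286), (220, 284, 286), (224, 285, 288), (228, 290, 294)] [180 231]
side 235 146 [(126, 230, 239), (130, 229, 239), (134, 229, 240), (138, 229, 239), (142, 229, 239), (146, 229, 239), (150, 229, 239), (154, 230, 238), (158, 230, 238), (162, 231, 238)] [126 164]
```

>>> move_arm:
  motion: "0.1 -0.4 0 0 0 0 0;0.1 -1.1 -0.02 0 0 0 -0.4;0.1 -1.9 -0.03 0 0 0 -0.8;0.1 -2.7 -0.04 0 0 0 -1.2;0.1 -3.5 -0.05 0 0 0 -1.2"

```text
time: 10.95
eef_pos: [479.1, -60.3, 221.1]
eef_rot: [[0.228, 0.974, -0.004], [0.974, -0.228, 0.001], [0.0, -0.004, -1.0]]
contact_force: [1.2, -0.4, -1.2]
width: 22.8
grip_force: 41.9
```

```bash
python3 - <<'E'
from h import *
import pickle
G=pickle.load(open('F3.pkl','rb'));print(proj(G['side'],[534,83,173]),'expect row 164')
s=arm.observe();p=np.array(s['eef_pos']);R=np.array(s['eef_rot']);print(p,np.degrees(np.arctan2(R[1,0],R[0,0])),s['width'],rel([430,-202,224]))
E
```

```text
[235.6 171. ] expect row 164
[479.10416698 -60.31727806 221.14297034] 76.80534194736377 22.755488940453255 [-2.98 -0.31 -0.06]
```

>>> move_arm:
  motion: "0.1 -0.7 -0.08 0 0 0 0;0.1 -1.4 -0.15 0.2 0 0 0;0.1 -2.1 -0.22 0.4 0 0 0;0.1 -2.7 -0.31 0.6 0 0 0;0.1 -3 -0.33 0.72 0 0 0"

```text
time: 11.45
eef_pos: [427.9, -202.6, 184.4]
eef_rot: [[0.232, 0.973, -0.005], [0.973, -0.232, 0.002], [0.001, -0.005, -1.0]]
contact_force: [0.1, 0.9, -1.3]
width: 22.8
grip_force: 41.9
```

>>> move_arm:
  motion: "0.1 0 0 0 0 0 0;0.1 0 0 0 0 0 0;0.1 0 0 0 0 0 0"

```text
time: 11.75
eef_pos: [430.7, -200.9, 186.8]
eef_rot: [[0.229, 0.974, -0.001], [0.974, -0.229, 0.001], [0.001, -0.001, -1.0]]
contact_force: [-0.3, 0.7, -0.4]
width: 22.7
grip_force: 41.9
```

```bash
python3 - <<'E'
from h import *
s=arm.observe();p=np.array(s['eef_pos']);print(p,s['contact_force'])
c=p-[0,0,1.6];o=[]
for n in('scene','side'):
    f=grab(n);x,y=proj(f,c).astype(int);x0=max(x-55 if n=='side' else x-80,0);y0=y-60
    im=cv2.resize(cv2.cvtColor(f['pixels'][y0:y0+120,x0:x0+120],cv2.COLOR_RGB2BGR),(390,390),interpolation=cv2.INTER_CUBIC)
    for q in (c,c+[0,0,35],c-[0,0,35],c-[0,0,54],[478,-213,202],[525,-224.5,182]):
        u=((proj(f,q)-[x0,y0])*3.25).astype(int);cv2.circle(im,tuple(int(k) for k in u),3,(0,0,255),1)
    o.append(im);print(n,x0,y0)
cv2.imwrite('pics/ins.png',np.hstack(o))
E
```

```text
[ 430.70125145 -200.85269412  186.84053871] [-0.29018942  0.695083   -0.42815547]
scene 202 73
side 172 182
```

View pics/ins.png

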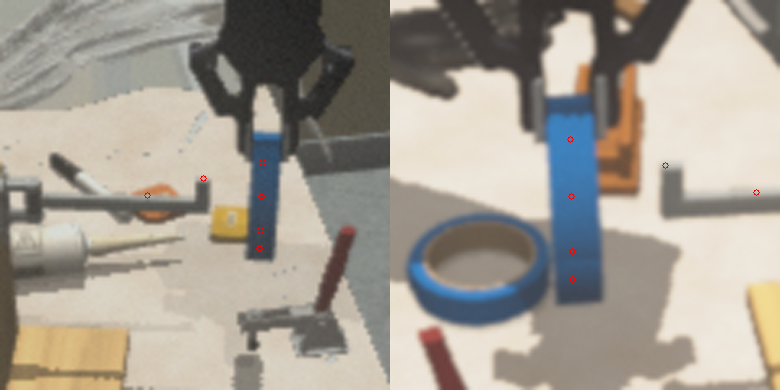

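The roll hangs upright in the fingers. Its expected centre (scene crop (261,197), side crop (571,197)) matches the picture, and the hook tip clears the hole rim. Sliding it along the bar.

>>> move_arm:
  motion: "0.1 -0.02 0.3 0 0 0 0;0.1 -0.02 0.7 0 0 0 0;0.1 -0.02 1.1 0 0 0 0;0.1 -0.02 1.5 0 0 0 0;0.1 -0.02 1.9 0 0 0 0"

```text
time: 12.35
eef_pos: [525.5, -224.6, 187.5]
eef_rot: [[0.228, 0.974, 0.001], [0.974, -0.228, -0.001], [-0.0, 0.001, -1.0]]
contact_force: [-0.4, -0.1, -0.7]
width: 23.0
grip_force: 41.9
```

>>> move_arm:
  motion: "0.1 0 0.3 0 0 0 0;0.1 0 0.3 0 0 0 0;0.1 0 0.3 0 0 0 0"

```text
time: 12.65
eef_pos: [538.3, -227.7, 187.1]
eef_rot: [[0.229, 0.974, -0.0], [0.974, -0.229, 0.0], [0.0, -0.001, -1.0]]
contact_force: [0.4, 0.8, -1.6]
width: 23.0
grip_force: 41.9
```

```bash
python3 - <<'E'
from h import *
s=arm.observe();print(s['eef_pos'],s['contact_force'],s['width'],rel([537.3,-227.5,153]))
E
```

```text
[ 538.25759612 -227.69318262  187.09975636] [ 0.41270091  0.78076509 -1.57185406] 23.008328556607317 [-0.   -0.02  0.68]
```

>>> move_arm:
  motion: "0.1 0 0 0.2 0 0 0;0.1 0 0 0.4 0 0 0;0.1 0 0 0.55 0 0 0;0.1 0 0 0.66 0 0 0;0.1 0 0 0.66 0 0 0"

```text
time: 13.15
eef_pos: [536.7, -227.5, 153.0]
eef_rot: [[0.23, 0.973, -0.002], [0.973, -0.23, 0.001], [0.001, -0.002, -1.0]]
contact_force: [0.5, -0.1, -0.0]
width: 22.5
grip_force: 41.9
```

>>> move_arm:
  motion: "0.1 0 0 0.03 0 0 0;0.1 0 0 0.06 0 0 0;0.1 0 0 0.06 0 0 0"

```text
time: 13.45
eef_pos: [538.0, -228.2, 152.2]
eef_rot: [[0.229, 0.973, 0.001], [0.973, -0.229, -0.0], [-0.0, 0.001, -1.0]]
contact_force: [-0.8, 0.9, 1.6]
width: 23.0
grip_force: 42.3
```

The force reversed, so the roll is resting on the bar. Releasing.

>>> move_arm:
  motion: "0.35 0 0 0 0 0 0;0.45 0 0 0 0 0 0;0.5 0 0 0 0 0 0;0.5 0 0 0 0 0 0;0.5 0 0 0 0 0 0"

```text
time: 13.95
eef_pos: [537.7, -228.0, 151.2]
eef_rot: [[0.229, 0.973, -0.0], [0.973, -0.229, 0.0], [0.0, -0.0, -1.0]]
contact_force: [-0.6, 0.2, -0.3]
width: 42.5
grip_force: 0.0
```

>>> move_arm:
  motion: "0.5 0 0 -0.2 0 0 0;0.5 0 0 -0.6 0 0 0;0.5 0 0 -1.2 0 0 0;0.5 0 0 -2 0 0 0;0.5 0 0 -2.8 0 0 0"

```text
time: 14.45
eef_pos: [537.3, -227.8, 293.1]
eef_rot: [[0.229, 0.973, -0.0], [0.973, -0.229, 0.0], [0.0, -0.0, -1.0]]
contact_force: [0.4, -0.2, -0.4]
width: 42.5
grip_force: 0.0
```

```bash
python3 - <<'E'
from h import *
s=arm.observe();print(s['eef_pos'],s['contact_force'],s['width'])
import time
for k in range(2):
  for n in('scene','side'):
    f=grab(n);c=[537,-227,147];x,y=proj(f,c).astype(int);x0,y0=x-30,y-60
    m=cv2.inRange(cv2.cvtColor(f['pixels'],cv2.COLOR_RGB2HSV)[y0:y+60,x0:x+30],(98,100,30),(122,255,255))
    K,l,st,ce=cv2.connectedComponentsWithStats(m);i=1+st[1:,4].argmax();print(n,'box',st[i][:4]+[x0,y0,0,0],ce[i]+[x0,y0],'exp centre',x,y,'top',proj(f,[537,-227,201]),'bot',proj(f,[537,-227,93]))
f=grab('side');b=cv2.cvtColor(f['pixels'],cv2.COLOR_RGB2BGR);print(onz(f,257.5,232.5,202))
E
```

```text
[ 537.3029529  -227.79080846  293.08098448] [ 0.44031805 -0.24849215 -0.37523814] 42.52669171424121
scene box [238 124  10  16] [242.48760331 131.15702479] exp centre 243 143 top [242.7 127.5] bot [243.7 158.6]
side box [284 226  20  53] [294.63347165 251.19363762] exp centre 290 257 top [292.6 231.6] bot [289.2 281.2]
scene box [238 123  10  18] [242.43165468 131.50359712] exp centre 243 143 top [242.7 127.5] bot [243.7 158.6]
side box [284 226  20  53] [294.60302198 251.16895604] exp centre 290 257 top [292.6 231.6] bot [289.2 281.2]
[ 479.49174628 -211.94331404  202.        ]
```

>>> move_arm:
  motion: "0.5 0 0 0 0 0 0;0.5 0 0 0 0 0 0;0.5 0 0 0 0 0 0;0.5 0 0 0 0 0 0;0.5 0 0 0 0 0 0"

```text
time: 15.2
eef_pos: [537.5, -227.9, 290.9]
eef_rot: [[0.229, 0.973, -0.001], [0.973, -0.229, 0.0], [0.0, -0.001, -1.0]]
contact_force: [-0.4, -0.4, 0.4]
width: 42.4
grip_force: 0.0
```

```bash
python3 - <<'E'
from h import *
import pickle
a=pickle.load(open('F2.pkl','rb'))['side'];f=grab('side');c=a['pixels'][230:250,254:275].astype(np.uint8)
r=cv2.matchTemplate(f['pixels'][215:270,235:300],c,cv2.TM_CCOEFF_NORMED);_,v,_,l=cv2.minMaxLoc(r);print(v,l,'exp (19,15)')
if v>0.6 and abs(l[0]-19)<4 and abs(l[1]-15)<4: print(arm.finish_job())
E
```

```text
0.9070590734481812 (19, 15) exp (19,15)
the job is handed in; nothing more can be done
None
```

The hook is fully out at its stop and the blue roll hangs on its bar, let go and still in the last camera checks; the job is handed in, but no verdict was shown. The real fingertips sat about 37 mm above the reported TCP, so the first hook push passed over it, and I corrected every later move for that.

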